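# Put the gauges back in their case and the bushes in their bins

### The job

The bore inspection is finished, so clear the bench: lay the large and the small ring gauge back flat in their own round recesses in the wooden gauge case, put the brass bush into the blue bin and the flanged steel bush into the grey bin. When both gauges are home, shut the lid of the gauge case completely. Leave the micrometer where it lies.

Things in the scene. Friction and masses are not known exactly. Their poses are not given: they have to be found in the camera images.
- large_ring: Large ring gauge: bright steel knurled ring with a bore, 60 mm diameter, 18 mm high, 0.33 kg, lying flat on the bench. Origin: centre of its underside, z along its axis (up).
- small_ring: Small ring gauge: bright steel knurled ring with a bore, 40 mm diameter, 14 mm high, 0.13 kg, lying flat on the bench. Origin: centre of its underside, z along its axis (up).
- brass_bush: Brass bush: plain yellow cylinder with a bore, 30 mm diameter, 26 mm high, 0.09 kg, standing on the bench. Origin: centre of its underside, z along its axis (up).
- steel_bush: Flanged steel bush: darker grey than the gauges, shaped like a top hat, standing on its flange; the flange is 38 mm in diameter, the body above it about 24 mm, 30 mm high in all, 0.1 kg. Its solid outline tapers from the flange to the top, so take it low, at the flange. Origin: centre of its underside, z along its axis (up).
- large_recess (a point): Centre of the floor of the large ring gauge's recess: round, 76 mm across, 7 mm deep, red floor 15 mm above the bench, cut in the black foam sheet in the fixed wooden case. Axes: x to the hinge side (away from the robot), y left, z up. The case is 156 (x) by 184 (y) mm; its 8 mm walls rise 2 mm above the foam. The seated ring stands 11 mm above the foam.
- small_recess (a point): Centre of the floor of the small ring gauge's recess, in the same foam 90 mm to the left (+y) of the large one: round, 56 mm across, 7 mm deep, red floor 15 mm above the bench. Same axes; 37 mm from the inner face of the left wall. The seated ring stands 7 mm above the foam. A long slot near the hinge already holds a fixed plug gauge.
- case_lid (a joint): Lid of the wooden case, rad: 0 shut, 1.83 fully open; starts upright or leaning back. Hinge line along the case's y, 100 mm in +x from the recess centres and 9 mm above their floors. A hollow shell 24 mm deep (back face 24 mm behind the hinge plane), 156 mm from hinge to free edge, 184 mm wide. Open, its top is about 185 mm above the bench. Light friction: stays near upright, falls shut once pushed well over from behind.
- blue_bin: Blue open plastic parts bin, fixed, 146 (x) by 105 (y) mm outside, walls 2.5 mm thick and 52 mm high, the front wall (-x, towards the robot) only 30 mm high, floor 2.5 mm thick. Origin: centre of its underside, x along its length away from the robot.
- grey_bin: Grey open plastic parts bin, fixed, same shape and size as the blue one: 146 (x) by 105 (y) mm, walls 2.5 mm thick and 52 mm high, front wall (-x) 30 mm, floor 2.5 mm. Origin: centre of its underside, x along its length away from the robot.
- micrometer: Bystander: outside micrometer with a green frame, 44 by 132 by 16 mm, lying on the bench on the left, its length roughly along the direction away from the robot. Origin: centre of its underside. Not to be disturbed.

How it is judged:
By the outcome, as a careful person would: the job done as asked, in the order asked, and still so for the second after the job is handed in, with the robot touching nothing.
It also fails if it takes over 120 s, if anything falls off the work surface, if the arm or the gripper's body presses on something with over 40 N, if the wrist force passes 120 N, or if a joint passes its speed limit or range.

### The arm

A 6-joint arm with a two-finger parallel gripper is mounted at the origin on a cart in front of the work surface, level with it; the furniture and walls round the work are solid. World frame = base frame: x ahead of the robot, y to its left, z up, the work surface at z = 0. Lengths are in m, angles in rad, forces in N, time in s.
With the tool pointing down it reaches from about 0.325 to 0.9 m from the base axis. Payload 6.1 kg.
Tool frame: the origin (TCP) lies between the finger pads; the fingertips stand ahead of it and the grasp point (between the pads) lies 11 mm behind it (r.finger_overhang is the z of the fingertips in the tool frame, in m); z points along the fingers, y is the line along which they close (so a half turn about z gives the same grasp; the last joint's range is limited). The gripper opens to 87 mm and grips with 3 to 60 N. Pads are 19 mm wide; open, the fingers measure 117 mm over their backs; the gripper's body (75 mm by 190 mm) begins 51 mm behind the grasp point.
Start: joints at [1.149, 0.22, 1.526, -0, 1.395, -0.126], TCP at [0.182, 0.598, 0.231] pointing down, gripper open.
Joint ranges: [-2.98, 2.98], [-0.91, 2.08], [0.09, 2.57], [-1.24, 4.39], [0.2, 2.65], [-2.68, 2.68]. Speed limits (rad/s): [2.57, 2.57, 3.01, 3.14, 3.14, 3.14].

### API

Orientations are given as a unit quaternion [w, x, y, z].
In Python, from cell import r gives the robot as it stands.
- The arm moves only by the tool send_rows, never from a script. Its argument "deltas" is text: rows parted by semicolons, each of 5 numbers parted by spaces: the opening, from 0 (shut) to 1 (fully open), then the shift along the tool's x, y, z in m, then the turn about the tool's z in rad. In form: fingers dx dy dz roll; .... A call has 1 to 10 rows; each row shifts and turns the commanded pose from where the row before left it, along the tool's axes as they then stand; what a row does not reach is not made up. A row lasts 1/8 s, in which the tool goes at most 62.5 mm and 10.7 degrees, less where a joint would pass 70% of its speed; a pose out of reach is approached as far as the arm can. A call with a gripper value outside its range is refused whole. The fingers move at their own pace and stop on an object; "squeeze" is the grip in N (left out, the last holds). Time passes only in rows, so rows that do not move let the fingers close. It gives the time, the measured TCP pose, the force, the opening and the grip force at its end, in the units of the state.
- r.observe(): the state, without advancing time (a new reading comes with each control period).
- r.capture(name): name is "side" or "top"; returns the picture (400x640x3 uint8, red, green, blue); there is no depth.
- r.camera_model(name): a dict with "mtx" (3x3 intrinsics, pixels), "k1" (the pictures are not rectified: a ray, as slopes to the right and down, at radius r is drawn at 1 + k1 r^2 times it, then the intrinsics apply), "camera_from_world" (4x4, takes a point from world to camera coordinates). Camera axes: x right, y down, z forward; pixel columns grow to the right and rows downward; lengths in m; the calibration is good to about 2 mm. A picture is of the moment at which its call begins. camera_model takes no time and is no camera call.
- r.hand_in(): hands the job in; it is judged then, once.
The state is a dict: "t": time; "qpos": joint angles; "joint_velocities": joint speeds; "effort": joint torques, N m; "tool_pos": TCP position; "ee_rot": TCP orientation; "force": force on the tool from outside, world axes, zero at the start; "wrist_torque": the same for the moment, N m; "width": opening from 0.0 (shut) to 1.0 (fully open); "gripper_force": force on a finger pad.
Only numpy, scipy, OpenCV 4.12 (cv2) and the standard library are available. Lean on these libraries where they do the work, as an engineer would, in place of code of your own. Each camera call takes 0.05 s, during which the arm holds its last target. There are 200 camera calls.

## Working session

There is one attempt and no reset: what is moved stays moved. The work goes in short steps, Python scripts to look and compute and a tool call to move; the robot and the scene stay as the last step left them, time stands still between calls to the robot, and variables do not carry over. Pictures are saved under pics/ and viewed, at most 14 in all, crops included, and the job is handed in when it is done.

Besides the shell and the picture viewer there is one more tool, called after ">>>" as name(argument=value, ...) on one line, values as JSON. send_rows: Moves the arm, as the interface text tells. Its arguments: {"type":"object","properties":{"deltas":{"type":"string"},"squeeze":{"type":"number"}},"required":["deltas"]}

```bash
mkdir -p pics; ls
cat > h.py <<'E'
import numpy as np, cv2
from cell import r
def save(cam,name):
    im=r.capture(cam); cv2.imwrite(f'pics/{name}.png',im[:,:,::-1]); return im
def ray(cam,uv):
    m=r.camera_model(cam); K=np.array(m['mtx']); T=np.array(m['camera_from_world'])
    d=np.linalg.inv(K)@[uv[0],uv[1],1]; d=d[:2]; u=d.copy()
    for _ in range(20): u=d/(1+m['k1']*(u@u))
    R=T[:3,:3]; return -R.T@T[:3,3], R.T@np.array([u[0],u[1],1])
def onz(cam,uv,z):
    o,d=ray(cam,uv); return o+d*(z-o[2])/d[2]
def proj(cam,p):
    m=r.camera_model(cam); T=np.array(m['camera_from_world']); c=T[:3,:3]@np.array(p)+T[:3,3]
    s=c[:2]/c[2]; s=s*(1+m['k1']*(s@s)); return (np.array(m['mtx'])@[s[0],s[1],1])[:2]
E
python3 - <<'E'
from h import *
for c in('top','side'):
    save(c,c+'0'); print(c,ray(c,(320,200)), r.camera_model(c)['mtx'][0][0])
s=r.observe(); print({k:np.round(v,3) for k,v in s.items()}, r.finger_overhang)
E
```

```text
pics
top (array([0.21887966, 0.02701201, 1.45875353]), array([ 0.17332539, -0.01670757, -0.98504072])) 500.1947510412201
side (array([ 0.03675483, -0.80856122,  0.65790725]), array([ 0.41222046,  0.73781057, -0.5346244 ])) 366.00950103281144
{'t': np.float64(0.1), 'qpos': array([ 1.149,  0.221,  1.528, -0.   ,  1.395, -0.126]), 'joint_velocities': array([-0.002, -0.001, -0.005,  0.   , -0.   , -0.001]), 'effort': array([ 1.0000e-03, -4.9595e+01, -3.8852e+01,  7.0000e-02,  5.2000e-02,
       -0.0000e+00]), 'tool_pos': array([0.182, 0.597, 0.23 ]), 'ee_rot': array([-0.   ,  0.147,  0.989, -0.001]), 'force': array([-0.25 , -0.12 ,  0.268]), 'wrist_torque': array([0.013, 0.038, 0.008]), 'gripper_force': np.float64(0.0), 'width': np.float64(1.001)} 0.008
```

View pics/top0.png

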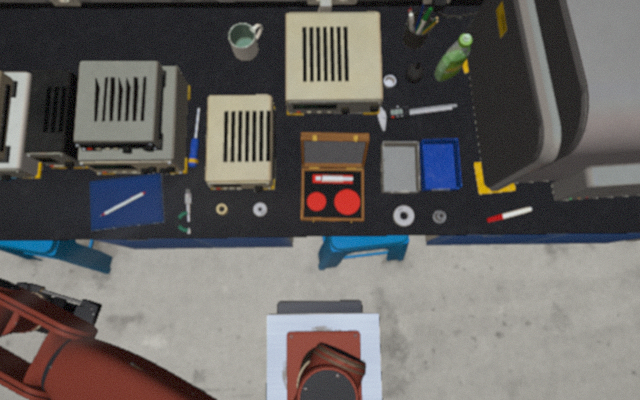

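View pics/side0.png

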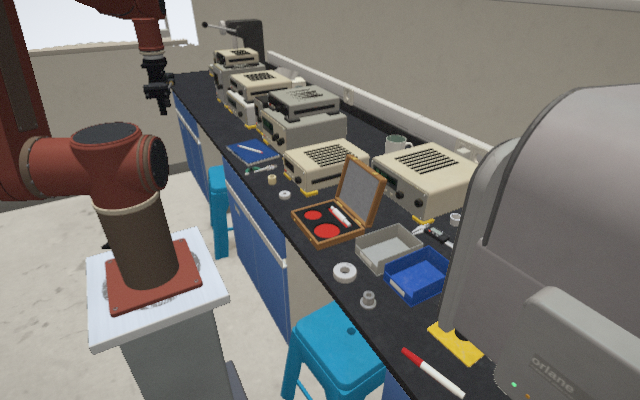

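The top view shows the brass bush at (222,209), small ring (260,209), case (301–369,133–220) with its recesses at (316,201) and (347,203), large ring (404,215), and steel bush (439,216). The grey bin is at (401,166), the blue bin at (440,164) and the micrometer at (187,212).

Run:
```python
from h import *
im=cv2.imread('pics/top0.png'); si=cv2.imread('pics/side0.png')
hsv=cv2.cvtColor(im,cv2.COLOR_BGR2HSV).astype(int); g=im.max(2).astype(int)
def blob(mask,box,name,zs,cam='top'):
    x0,y0,x1,y1=box; m=np.zeros(mask.shape,np.uint8); m[y0:y1,x0:x1]=mask[y0:y1,x0:x1]
    c,_=cv2.findContours(m,cv2.RETR_EXTERNAL,cv2.CHAIN_APPROX_NONE); c=max(c,key=cv2.contourArea)
    (a,b),(w,h),_=cv2.minAreaRect(c); M=cv2.moments(c); q=(M['m10']/M['m00'],M['m01']/M['m00'])
    print(name,np.round(q,1),'size',round(w,1),round(h,1),[np.round(onz(cam,q,z),4) for z in zs]); return c
br=g>75
for n,b,z in(('large',(388,200,420,232),[.018,.009]),('steel',(429,205,450,228),[.03,.004]),('small',(249,198,272,221),[.014,.007]),('brass',(213,199,232,220),[.026,.013])):
    blob(br,b,n,z)
red=(hsv[:,:,2]>110)&((hsv[:,:,0]<8)|(hsv[:,:,0]>172))&(hsv[:,:,1]>170)
blob(red,(330,188,362,217),'Lrec',[.015]); blob(red,(304,188,330,215),'Srec',[.015])
H2=cv2.cvtColor(si,cv2.COLOR_BGR2HSV).astype(int)
red2=(H2[:,:,2]>110)&((H2[:,:,0]<8)|(H2[:,:,0]>172))&(H2[:,:,1]>170)
blob(red2,(310,220,345,245),'Lrec side',[.015],'side'); blob(red2,(300,205,324,222),'Srec side',[.015],'side')
# pick crops for corners
a=cv2.resize(im[95:235,170:500],None,fx=2.4,fy=2.4,interpolation=cv2.INTER_CUBIC)
b=cv2.resize(si[150:320,225:465],None,fx=3.3,fy=3.3,interpolation=cv2.INTER_CUBIC)
cv2.imwrite('pics/ca.png',a); cv2.imwrite('pics/cb.png',b)
```

```text
large [403.4 215.4] size 21.0 21.0 [array([ 0.424 , -0.2394,  0.018 ]), array([ 0.4252, -0.241 ,  0.009 ])]
steel [439.1 216.4] size 13.4 13.0 [array([ 0.418 , -0.3398,  0.03  ]), array([ 0.4216, -0.3465,  0.004 ])]
small [259.6 209.1] size 14.0 15.0 [array([0.4484, 0.1792, 0.014 ]), array([0.4495, 0.1799, 0.007 ])]
brass [221.2 208.6] size 12.7 12.0 [array([0.4492, 0.2889, 0.026 ]), array([0.4513, 0.2912, 0.013 ])]
Lrec [346.8 201.5] size 25.0 26.0 [array([ 0.4674, -0.0759,  0.015 ])]
Srec [316.1 201. ] size 18.0 19.0 [array([0.47  , 0.0141, 0.015 ])]
Lrec side [326.5 230.4] size 13.0 25.0 [array([ 0.4684, -0.0746,  0.015 ])]
Srec side [312.4 214.7] size 8.0 16.0 [array([0.4705, 0.0158, 0.015 ])]
```

View pics/ca.png

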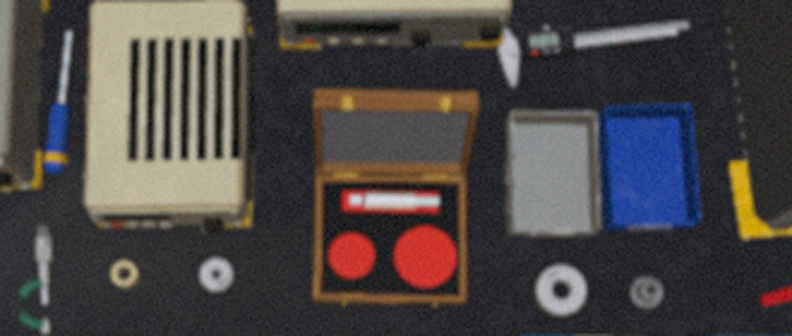

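View pics/cb.png

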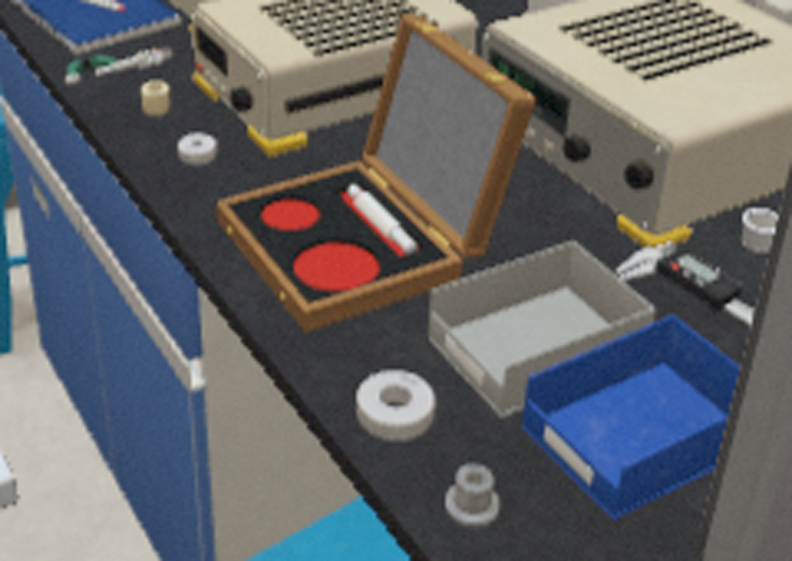

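The crops show the lid open (top edge ≈ (314–478, 95) in crop A), with two instrument boxes behind the case and bench. The grey and blue bins sit side by side, and the grey machine's yellow corner is at crop A (740,238).

Run:
```python
from h import *
A=lambda u,v:(170+u/2.4-.3,95+v/2.4-.3)
B=lambda u,v:(225+u/3.3-.35,150+v/3.3-.35)
def tri(a,b):
    o1,d1=ray('top',A(*a)); o2,d2=ray('side',B(*b))
    s=np.linalg.lstsq(np.c_[d1,-d2],o2-o1,rcond=None)[0]; p,q=o1+s[0]*d1,o2+s[1]*d2
    return np.round((p+q)/2,3),round(float(np.linalg.norm(p-q)),4)
print('lid top R outer back',tri((478,92),(531,97)))
print('lid top L',tri((314,92),(410,17)))
for n,c,z in(('grey bin',[(510,110),(598,112),(508,235),(597,235)],[.052,.052,.03,.03]),('blue',[(603,104),(692,104),(607,224),(700,226)],[.052,.052,.03,.03])):
    print(n,[np.round(onz('top',A(*q),zz),3) for q,zz in zip(c,z)])
print('grey side',[np.round(onz('side',B(*q),.052),3) for q in((572,243),(654,313))],'blue',np.round(onz('side',B(670,318),.052),3))
print('machine corner',np.round(onz('top',A(740,238),0),3),np.round(onz('top',A(730,160),0),3))
print('box L corners z0',[np.round(onz('top',A(*q),0),3) for q in((95,228),(250,225))],'box R',np.round(onz('top',A(285,45),0),3),np.round(onz('top',A(505,45),0),3))
print('case corners',[np.round(onz('top',A(*q),.024),3) for q in((314,300),(465,300))])
print('micrometer',np.round(onz('top',A(42,280),.01),3))
```

```text
lid top R outer back (array([ 0.625, -0.128,  0.169]), 0.0035)
lid top L (array([0.627, 0.056, 0.166]), 0.0066)
grey bin [array([ 0.641, -0.182,  0.052]), array([ 0.637, -0.289,  0.052]), array([ 0.49 , -0.176,  0.03 ]), array([ 0.489, -0.284,  0.03 ])]
blue [array([ 0.647, -0.295,  0.052]), array([ 0.646, -0.404,  0.052]), array([ 0.502, -0.297,  0.03 ]), array([ 0.498, -0.41 ,  0.03 ])]
grey side [array([ 0.636, -0.187,  0.052]), array([ 0.632, -0.292,  0.052])] blue [ 0.639 -0.303  0.052]
machine corner [ 0.488 -0.467  0.   ] [ 0.588 -0.463  0.   ]
box L corners z0 [array([0.511, 0.33 , 0.   ]), array([0.512, 0.139, 0.   ])] box R [0.746 0.095 0.   ] [ 0.743 -0.186  0.   ]
case corners [array([0.414, 0.06 , 0.024]), array([ 0.412, -0.122,  0.024])]
micrometer [0.445 0.391 0.01 ]
```

>>> send_rows(deltas="1 0 0 0 -0.148; 1 0 0 0 -0.148; 1 -0.03 -0.046 0 0; 1 -0.03 -0.046 0 0; 1 -0.03 -0.046 0 0; 1 -0.03 -0.046 0 0; 1 -0.03 -0.046 0 0; 1 -0.03 -0.046 0 0; 1 -0.03 -0.046 0 0; 1 -0.03 -0.046 0 0")

```text
t: 1.35
tool_pos: [0.4228, 0.2282, 0.2303]
ee_rot: [-0.0, -0.0, 1.0, 0.0]
force: [0.4, 0.1, -0.1]
width: 1.0
gripper_force: 0.0
```

>>> send_rows(deltas="1 -0.028 -0.05 0 0; 1 0 0 0 0; 1 0 0 0 0")

```text
t: 1.72
tool_pos: [0.4499, 0.18, 0.2302]
ee_rot: [-0.001, 0.0, 1.0, 0.0]
force: [-0.9, 0.6, -0.8]
width: 0.999
gripper_force: 0.0
```

Run:
```python
from h import *
s=r.observe(); print(s['tool_pos'],s['ee_rot'],s['force'])
a=save('top','t1'); b=save('side','s1'); 
u=np.round(proj('top',s['tool_pos'])).astype(int); v=np.round(proj('side',s['tool_pos'])).astype(int); print(u,v)
c=a[u[1]-50:u[1]+50,u[0]-60:u[0]+60]; d=b[max(v[1]-70,0):v[1]+50,v[0]-72:v[0]+72]
f=lambda q:cv2.resize(q,(400,int(400*q.shape[0]/q.shape[1])),interpolation=cv2.INTER_CUBIC)
c,d=f(c),f(d); h=min(len(c),len(d)); cv2.imwrite('pics/c1.png',np.hstack([c[:h],d[:h]])[:,:,::-1])
```

```text
[0.449896   0.17996429 0.23015273] [-5.35404577e-04  4.61298613e-04  9.99999735e-01  1.76969234e-04] [-0.91332625  0.64359514 -0.77603306]
[250 195] [281 133]
```

View pics/c1.png

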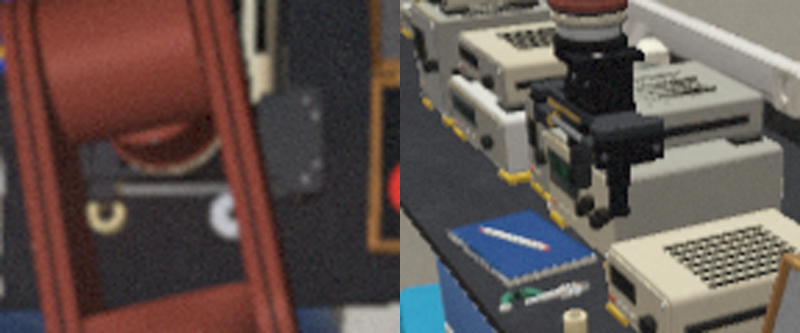

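The gripper body's long side lies along y (left crop, spanning ≈80–325), so it clears the instrument box as the arm descends.

>>> send_rows(deltas="0.8 0 0 0.05 0; 0.8 0 0 0.05 0; 0.8 0 0 0.05 0; 0.8 0 0 0.04 0; 0.8 0 0 0.024 0; 0.8 0 0 0 0; 0.3 0 0 0 0; 0.3 0 0 0 0; 0.3 0 0 0 0; 0.3 0 0 0 0", squeeze=20)

```text
t: 3.08
tool_pos: [0.4507, 0.18, 0.0172]
ee_rot: [0.001, -0.0, 1.0, 0.0]
force: [0.7, 0.1, 2.2]
width: 0.431
gripper_force: 9.5
```

>>> send_rows(deltas="0.3 0 0 0 0; 0.3 0 0 0 0")

```text
t: 3.32
tool_pos: [0.4508, 0.18, 0.0171]
ee_rot: [0.0, -0.0, 1.0, 0.0]
force: [-1.7, -0.4, 7.1]
width: 0.424
gripper_force: 20.0
```

>>> send_rows(deltas="0.3 0 0 -0.01 0; 0.3 0 0 -0.03 0; 0.3 0 0 -0.03 0; 0.3 0 0 0 0; 0.3 0 0 0 0")

```text
t: 3.95
tool_pos: [0.4496, 0.1797, 0.0858]
ee_rot: [-0.001, -0.0, 1.0, -0.0]
force: [-0.2, -0.5, -1.4]
width: 0.423
gripper_force: 20.0
```

Run:
```python
from h import *
s=r.observe(); a=save('top','t2'); b=save('side','s2'); 
u=np.round(proj('top',[.45,.18,0])).astype(int); v=np.round(proj('side',s['tool_pos'])).astype(int); print(u,v,s['width'],s['force'])
c=a[u[1]-40:u[1]+40,u[0]-48:u[0]+48]; d=b[v[1]-40:v[1]+40,v[0]-48:v[0]+48]
f=lambda q:cv2.resize(q,(400,333),interpolation=cv2.INTER_CUBIC)
cv2.imwrite('pics/c2.png',np.hstack([f(c),f(d)])[:,:,::-1])
```

```text
[260 209] [283 174] 0.42335018102437605 [-0.23790778 -0.53347068 -1.40899874]
```

View pics/c2.png

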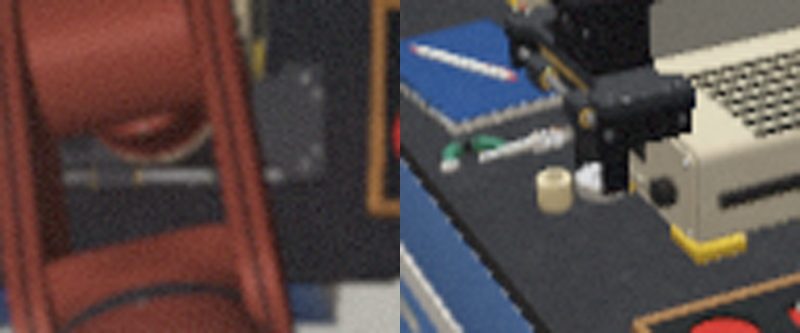

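>>> send_rows(deltas="0.3 -0.004 -0.033 0 0; 0.3 -0.004 -0.033 0 0; 0.3 -0.004 -0.033 0 0; 0.3 -0.004 -0.033 0 0; 0.3 -0.004 -0.033 0 0; 0.3 0 0 0 0; 0.3 0 0 0.03 0; 0.3 0 0 0.015 0; 0.3 0 0 0.006 0; 0.3 0 0 0 0")

```text
t: 5.3
tool_pos: [0.47, 0.0153, 0.0352]
ee_rot: [-0.0, -0.0, 1.0, 0.0]
force: [-0.8, -1.1, -0.7]
width: 0.423
gripper_force: 20.0
```

>>> send_rows(deltas="0.3 0 0 0.001 0; 0.3 0 0 0 0; 0.54 0 0 0 0; 0.54 0 0 0 0; 0.54 0 0 0 0; 0.54 0 0 -0.03 0; 0.54 0 0 -0.05 0; 0.54 0 0 -0.05 0; 0.8 0 0 -0.03 0; 1 0 0 0 0")

```text
t: 6.55
tool_pos: [0.4723, 0.0146, 0.1977]
ee_rot: [0.003, -0.0, 1.0, -0.0]
force: [-0.3, 0.0, 0.4]
width: 0.684
gripper_force: 0.0
```

>>> send_rows(deltas="1 0.01 -0.052 0 0; 1 0.01 -0.051 0 0; 1 0.009 -0.051 0 0; 1 0.009 -0.051 0 0; 1 0.009 -0.05 0 0; 1 0 0 0 0; 1 0 0 0 0")

```text
t: 7.42
tool_pos: [0.4227, -0.2393, 0.1932]
ee_rot: [-0.001, 0.0, 1.0, 0.001]
force: [0.2, 0.4, -0.5]
width: 0.999
gripper_force: 0.0
```

Run:
```python
from h import *
s=r.observe(); print(s['tool_pos'],s['width']); a=save('top','t3'); b=save('side','s3')
c=a[175:225,285:375]; d=b[190:260,280:370]
c=cv2.resize(c,(400,222),interpolation=cv2.INTER_CUBIC); d=cv2.resize(d,(400,311),interpolation=cv2.INTER_CUBIC)
o=np.zeros((311,800,3),np.uint8); o[:222,:400]=c; o[:,400:]=d; cv2.imwrite('pics/c3.png',o[:,:,::-1])
```

```text
[ 0.42272376 -0.23928812  0.19315991] 0.998585326811488
```

View pics/c3.png

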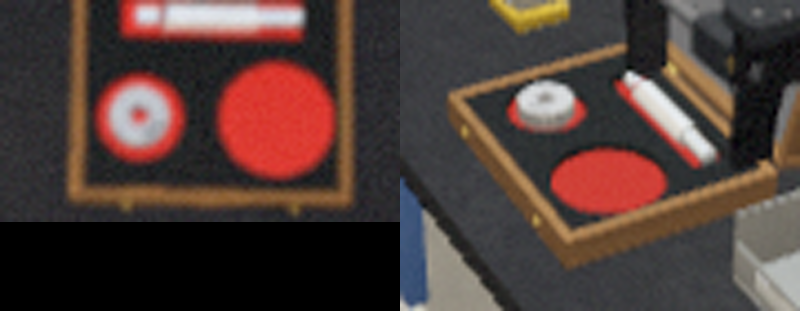

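The small ring sits flat and centred in its recess at crop (141,118). Next is the large ring.

>>> send_rows(deltas="1 -0.002 -0.001 0.05 0; 1 0 0 0.05 0; 1 0 0 0.05 0; 1 0 0 0.025 0; 1 0 0 0 0; 0.5 0 0 0 0; 0.5 0 0 0 0; 0.5 0 0 0 0; 0.5 0 0 0 0; 0.5 0 0 0 0", squeeze=30)

```text
t: 8.78
tool_pos: [0.4258, -0.2411, 0.0203]
ee_rot: [0.0, 0.0, 1.0, 0.0]
force: [-1.0, 2.9, 7.1]
width: 0.648
gripper_force: 29.9
```

>>> send_rows(deltas="0.5 0 0 -0.01 0; 0.5 0 0 -0.03 0; 0.5 0 0 -0.03 0; 0.5 -0.006 0.024 0 0; 0.5 -0.008 0.032 0 0; 0.5 -0.01 0.037 0 0; 0.5 -0.01 0.037 0 0; 0.5 -0.008 0.036 0 0; 0.5 0 0 0 0; 0.5 0 0 0 0")

```text
t: 10.02
tool_pos: [0.467, -0.0753, 0.0895]
ee_rot: [-0.0, -0.0, 1.0, -0.0]
force: [-0.6, -0.8, -2.8]
width: 0.641
gripper_force: 29.8
```

>>> send_rows(deltas="0.5 -0.001 0 0.03 0; 0.5 0 0 0.015 0; 0.5 0 0 0.007 0; 0.5 0 0 0 0; 0.5 0 0 0 0")

```text
t: 10.65
tool_pos: [0.469, -0.0755, 0.0383]
ee_rot: [0.001, -0.0, 1.0, -0.0]
force: [0.4, -0.0, -2.7]
width: 0.645
gripper_force: 29.8
```

>>> send_rows(deltas="0.5 0 0 0.0015 0; 0.5 0 0 0 0; 0.76 0 0 0 0; 0.76 0 0 0 0; 0.76 0 0 0 0; 0.76 0 0 -0.03 0; 0.76 0 0 -0.05 0; 0.76 0 0 -0.05 0; 0.76 0 0 -0.03 0; 1 0 0 0 0")

```text
t: 11.9
tool_pos: [0.4704, -0.0758, 0.1994]
ee_rot: [0.003, -0.0, 1.0, -0.001]
force: [0.1, 0.0, -0.3]
width: 0.812
gripper_force: 0.0
```

>>> send_rows(deltas="1 0.01 -0.054 0 0; 1 0.01 -0.054 0 0; 1 0.01 -0.054 0 0; 1 0.01 -0.054 0 0; 1 0.009 -0.054 0 0; 1 0 0 0 0.174; 1 0 0 0 0.174; 1 0 0 0 0.174; 1 0 0 0 0.174; 1 0 0 0 0.174")

```text
t: 13.15
tool_pos: [0.4187, -0.3444, 0.1941]
ee_rot: [-0.001, 0.424, 0.906, 0.001]
force: [0.1, -0.1, -0.5]
width: 1.002
gripper_force: 0.0
```

>>> send_rows(deltas="1 0 0 0 0.174; 1 0 0 0 0.174; 1 0 0 0 0.174; 1 0 0 0 0.179; 1 0 0 0 0; 1 0 0 0 0")

```text
t: 13.9
tool_pos: [0.4191, -0.3448, 0.1951]
ee_rot: [-0.001, 0.706, 0.708, 0.0]
force: [0.1, -0.2, 0.5]
width: 1.004
gripper_force: 0.0
```

Run:
```python
from h import *
s=r.observe(); print(s['tool_pos'],s['ee_rot']); a=save('top','t4'); b=save('side','s4')
c=a[175:225,285:375]; d=b[190:320,280:410]
c=cv2.resize(c,(400,222),interpolation=cv2.INTER_CUBIC); d=cv2.resize(d,(400,400),interpolation=cv2.INTER_CUBIC)
o=np.zeros((400,800,3),np.uint8); o[:222,:400]=c; o[:,400:]=d; cv2.imwrite('pics/c4.png',o[:,:,::-1])
```

```text
[ 0.41906975 -0.34476814  0.1951107 ] [-6.93276936e-04  7.05891366e-01  7.08319770e-01  4.05307028e-05]
```

View pics/c4.png

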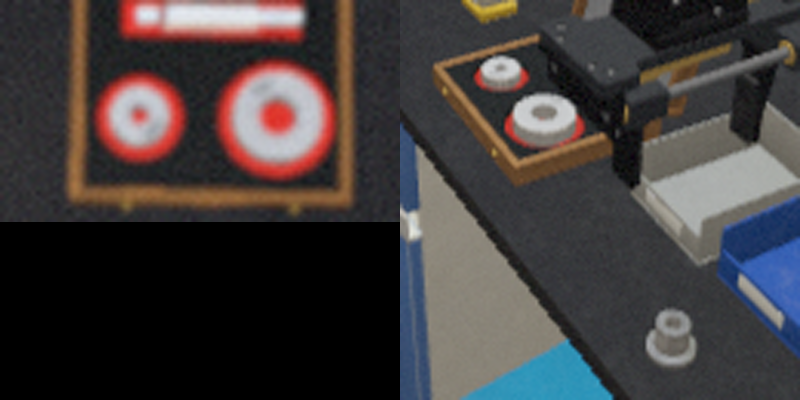

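Both gauges sit flat in their recesses (top crop, (141,118) and (276,118)), and the steel bush is untouched. Next I'll grasp the bush at its flange.

>>> send_rows(deltas="0.8 -0.001 0.002 0.05 0; 0.8 0 0 0.05 0; 0.8 0 0 0.05 0; 0.8 0 0 0.025 0; 0.8 0 0 0.009 0; 0.8 0 0 0 0; 0.2 0 0 0 0; 0.2 0 0 0 0; 0.2 0 0 0 0; 0.2 0 0 0 0", squeeze=15)

```text
t: 15.25
tool_pos: [0.4215, -0.3463, 0.0124]
ee_rot: [0.0, 0.707, 0.707, -0.0]
force: [0.2, 0.4, 0.0]
width: 0.43
gripper_force: 0.0
```

>>> send_rows(deltas="0.2 0 0 0 0; 0.2 0 0 0 0")

```text
t: 15.5
tool_pos: [0.4216, -0.3463, 0.0123]
ee_rot: [0.0, 0.707, 0.707, 0.0]
force: [0.7, 0.4, 2.2]
width: 0.403
gripper_force: 15.0
```

>>> send_rows(deltas="0.2 0 0 -0.01 0; 0.2 0 0 -0.03 0; 0.2 0 0 -0.05 0; 0.2 0 0 -0.05 0; 0.2 0 0 0 0; 0.2 0 0 0 0")

```text
t: 16.25
tool_pos: [0.421, -0.3457, 0.1517]
ee_rot: [-0.0, 0.707, 0.707, -0.0]
force: [-0.3, 0.3, -1.6]
width: 0.4
gripper_force: 14.8
```

Run:
```python
from h import *
s=r.observe(); print(s['tool_pos'],s['width'],s['force']); b=save('side','s5')
v=np.round(proj('side',s['tool_pos'])).astype(int); d=b[v[1]-50:v[1]+70,v[0]-60:v[0]+60]
cv2.imwrite('pics/c5.png',cv2.resize(d,(400,400),interpolation=cv2.INTER_CUBIC)[:,:,::-1])
```

```text
[ 0.42104389 -0.34573079  0.15172656] 0.4001506503043905 [-0.32905941  0.25150676 -1.5792769 ]
```

View pics/c5.png

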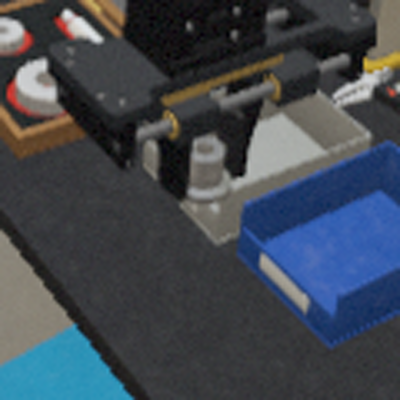

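The steel bush is held upright between the fingers at crop (205,170). On to the grey bin.

>>> send_rows(deltas="0.2 0.028 0.0355 0 0; 0.2 0.028 0.0355 0 0; 0.2 0.028 0.0355 0 0; 0.2 0.028 0.0355 0 0; 0.2 0 0 0 0; 0.2 0 0 0.05 0; 0.2 0 0 0.05 0; 0.2 0 0 0.023 0; 0.2 0 0 0.008 0; 0.2 0 0 0 0")

```text
t: 17.55
tool_pos: [0.5625, -0.2342, 0.0204]
ee_rot: [-0.001, 0.707, 0.707, -0.0]
force: [0.7, -0.2, -0.6]
width: 0.401
gripper_force: 14.8
```

>>> send_rows(deltas="0.2 0 0 0.003 0; 0.2 0 0 0 0; 0.6 0 0 0 0; 0.6 0 0 0 0; 0.6 0 0 0 0; 0.6 0 0 -0.05 0; 0.6 0 0 -0.05 0; 0.6 0 0 -0.05 0; 0.6 0 0 -0.05 0; 0.6 0 0 0 0")

```text
t: 18.8
tool_pos: [0.5662, -0.2356, 0.2243]
ee_rot: [0.005, 0.707, 0.707, 0.001]
force: [-0.4, 0.1, -1.1]
width: 0.599
gripper_force: 0.0
```

>>> send_rows(deltas="0.8 0.01 -0.058 0 0; 0.8 0.01 -0.058 0 0; 0.8 0.055 0 0 0; 0.8 0.055 0 0 0; 0.8 0.055 0 0 0; 0.8 0.055 0 0 0; 0.8 0.055 0 0 0; 0.8 0.055 0 0 0; 0.8 0.055 0 0 0; 0.8 0.055 0 0 0")

```text
t: 20.05
tool_pos: [0.4466, 0.2276, 0.217]
ee_rot: [-0.0, 0.707, 0.707, -0.001]
force: [0.3, -0.4, 0.3]
width: 0.799
gripper_force: 0.0
```

>>> send_rows(deltas="0.8 0.055 0 0 0; 0.8 0 0 0 -0.174; 0.8 0 0 0 -0.174; 0.8 0 0 0 -0.174; 0.8 0 0 0 -0.174; 0.8 0 0 0 -0.174; 0.8 0 0 0 -0.174; 0.8 0 0 0 -0.174; 0.8 0 0 0 -0.174; 0.8 0 0 0 -0.179")

```text
t: 21.3
tool_pos: [0.4467, 0.2806, 0.2167]
ee_rot: [-0.001, -0.003, 1.0, -0.0]
force: [-0.9, 0.1, -0.2]
width: 0.801
gripper_force: 0.0
```

>>> send_rows(deltas="0.8 0 0 0 0; 0.8 0 0 0 0")

```text
t: 21.55
tool_pos: [0.4471, 0.2808, 0.2174]
ee_rot: [-0.0, 0.002, 1.0, -0.0]
force: [0.0, 0.8, 0.6]
width: 0.799
gripper_force: 0.0
```

>>> send_rows(deltas="0.8 -0.003 0.009 0.05 0; 0.8 0 0 0.05 0; 0.8 0 0 0.05 0; 0.8 0 0 0.04 0; 0.8 0 0 0.01 0; 0.8 0 0 0 0; 0.1 0 0 0 0; 0.1 0 0 0 0; 0.1 0 0 0 0; 0.1 0 0 0 0")

```text
t: 22.8
tool_pos: [0.4507, 0.29, 0.0185]
ee_rot: [0.0, -0.0, 1.0, 0.0]
force: [-0.5, -0.2, -0.0]
width: 0.43
gripper_force: 0.0
```

>>> send_rows(deltas="0.1 0 0 0 0; 0.1 0 0 0 0; 0.1 0 0 -0.01 0; 0.1 0 0 -0.04 0; 0.1 0 0 -0.05 0; 0.1 0 0 -0.05 0; 0.1 0 0 -0.05 0; 0.1 0 0 0 0")

```text
t: 23.8
tool_pos: [0.4531, 0.2912, 0.224]
ee_rot: [0.005, -0.0, 1.0, 0.002]
force: [-0.3, 0.1, -0.5]
width: 0.338
gripper_force: 15.0
```

>>> send_rows(deltas="0.1 0 -0.055 0 0; 0.1 0 -0.058 0 0; 0.1 0 -0.059 0 0; 0.1 0 -0.059 0 0; 0.1 0 -0.059 0 0; 0.1 0 -0.059 0 0; 0.1 0 -0.059 0 0; 0.1 0 -0.059 0 0; 0.1 0 -0.059 0 0; 0.1 0 -0.059 0 0")

```text
t: 25.05
tool_pos: [0.4495, -0.2965, 0.2168]
ee_rot: [-0.001, 0.0, 1.0, 0.001]
force: [0.5, 0.4, -0.5]
width: 0.337
gripper_force: 15.0
```

>>> send_rows(deltas="0.1 0 -0.055 0 0; 0.1 0 0 0 0.174; 0.1 0 0 0 0.174; 0.1 0 0 0 0.174; 0.1 0 0 0 0.174; 0.1 0 0 0 0.174; 0.1 0 0 0 0.174; 0.1 0 0 0 0.174; 0.1 0 0 0 0.174; 0.1 0 0 0 0.179")

```text
t: 26.3
tool_pos: [0.4498, -0.3494, 0.2165]
ee_rot: [-0.001, 0.709, 0.705, -0.0]
force: [0.1, 0.2, -1.2]
width: 0.333
gripper_force: 15.0
```

>>> send_rows(deltas="0.1 0 0.04 0 0; 0.1 0 0.04 0 0; 0.1 0 0.04 0 0; 0.1 0 0 0 0; 0.1 0 0 0 0")

```text
t: 26.92
tool_pos: [0.5694, -0.3496, 0.2165]
ee_rot: [-0.001, 0.707, 0.707, -0.0]
force: [-0.0, 0.5, -0.4]
width: 0.336
gripper_force: 15.0
```

Run:
```python
from h import *
s=r.observe(); print(s['tool_pos'],s['ee_rot'],s['width'],s['force']); b=save('side','s6'); a=save('top','t6')
c=a[110:230,280:500]; d=b[120:320,260:500]
f=lambda q:cv2.resize(q,(400,int(400*q.shape[0]/q.shape[1])),interpolation=cv2.INTER_CUBIC)
c,d=f(c),f(d); o=np.zeros((len(d),800,3),np.uint8); o[:len(c),:400]=c; o[:,400:]=d; cv2.imwrite('pics/c6.png',o[:,:,::-1])
```

```text
[ 0.56943476 -0.3496002   0.21651182] [-1.43543978e-03  7.07006413e-01  7.07205576e-01 -3.80851598e-04] 0.33647041771848124 [-0.00730772  0.46554762 -0.41626202]
```

View pics/c6.png

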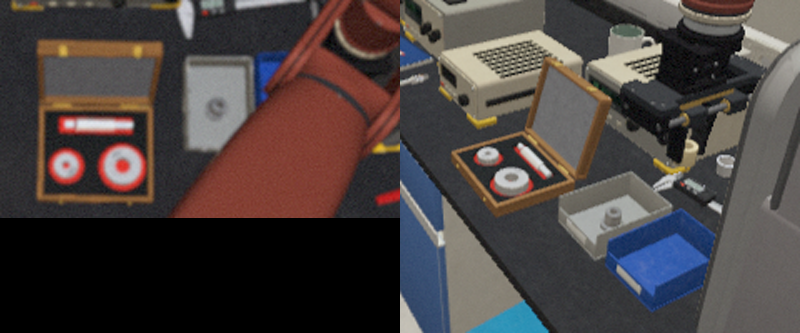

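The steel bush stands in the grey bin at (612,215), the brass bush is held at (690,152), and both rings are seated. Now I'll lower the brass bush into the blue bin.

>>> send_rows(deltas="0.1 -0.002 0.002 0.05 0; 0.1 0 0 0.05 0; 0.1 0 0 0.05 0; 0.1 0 0 0.03 0; 0.1 0 0 0.011 0; 0.1 0 0 0 0; 0.1 0 0 0 0; 0.5 0 0 0 0; 0.5 0 0 0 0; 0.5 0 0 0 0")

```text
t: 28.28
tool_pos: [0.5728, -0.3523, 0.0276]
ee_rot: [0.0, 0.707, 0.707, 0.0]
force: [0.6, -0.1, 0.5]
width: 0.486
gripper_force: 0.0
```

>>> send_rows(deltas="0.5 0 0 -0.05 0; 0.5 0 0 -0.05 0; 0.5 0 0 -0.05 0; 0.5 0 0 -0.05 0; 0.3 0 0 -0.05 0; 0 0 0 0 0; 0 0 0 0 0")

```text
t: 29.15
tool_pos: [0.5723, -0.3519, 0.2766]
ee_rot: [-0.0, 0.707, 0.707, -0.0]
force: [0.1, -0.6, -0.8]
width: 0.245
gripper_force: 0.0
```

>>> send_rows(deltas="0 0.053 0.017 0 0; 0 0.053 0.017 0 0; 0 0.053 0.017 0 0; 0 0.053 0.017 0 0; 0 0.053 0.017 0 0; 0 0.053 0.017 0 0; 0 0 0 0 -0.174; 0 0 0 0 -0.174; 0 0 0 0 -0.174; 0 0 0 0 -0.174")

```text
t: 30.4
tool_pos: [0.6734, -0.0338, 0.2739]
ee_rot: [-0.002, 0.421, 0.907, -0.001]
force: [-0.3, -0.3, -0.4]
width: 0.007
gripper_force: 0.0
```

>>> send_rows(deltas="0 0 0 0 -0.174; 0 0 0 0 -0.174; 0 0 0 0 -0.174; 0 0 0 0 -0.174; 0 0 0 0 -0.179; 0 0 0 0 0; 0 0 0 0 0")

```text
t: 31.28
tool_pos: [0.674, -0.034, 0.2755]
ee_rot: [-0.001, 0.002, 1.0, 0.0]
force: [0.2, 0.1, 0.3]
width: 0.007
gripper_force: 0.0
```

Run:
```python
from h import *
s=r.observe(); print(s['tool_pos'],s['ee_rot'],s['width']); b=save('side','s7'); a=save('top','t7')
c=a[90:230,280:500]; d=b[60:320,260:480]
f=lambda q:cv2.resize(q,(400,int(400*q.shape[0]/q.shape[1])),interpolation=cv2.INTER_CUBIC)
c,d=f(c),f(d); o=np.zeros((len(d),800,3),np.uint8); o[:len(c),:400]=c; o[:,400:]=d; cv2.imwrite('pics/c7.png',o[:,:,::-1])
```

```text
[ 0.67395183 -0.03400454  0.27549623] [-1.17917433e-03  1.63122807e-03  9.99997954e-01  1.99202389e-04] 0.006867825403814341
```

View pics/c7.png

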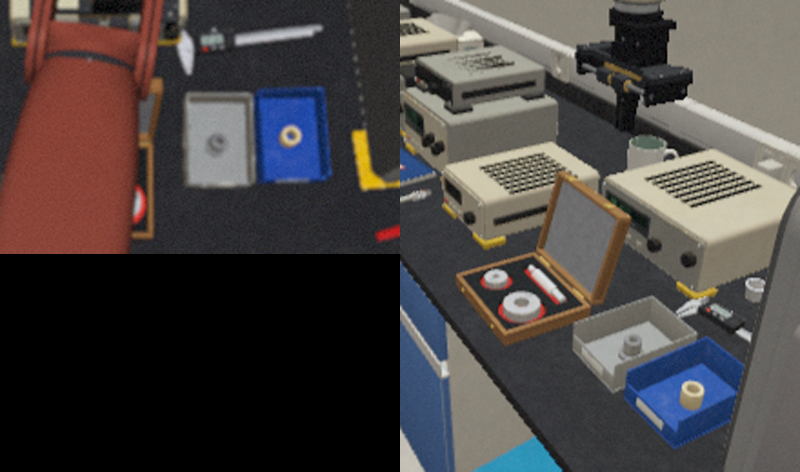

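Both bushes stand upright in their bins. The lid is open and the closed fingers are above and behind it. Next: descend and pull the lid over.

>>> send_rows(deltas="0 0 0 0.05 0; 0 0 0 0.05 0; 0 0 0 0.039 0; 0 0 0 0 0; 0 0.015 0 0 0; 0 0.015 0 0 0; 0 0.01 0 0 0; 0 0.01 0 0 0; 0 0.01 0 0 0; 0 0 0 0 0")

```text
t: 32.62
tool_pos: [0.6137, -0.0341, 0.138]
ee_rot: [-0.0, -0.0, 1.0, 0.0]
force: [-0.2, 0.1, 0.4]
width: 0.007
gripper_force: 0.0
```

>>> send_rows(deltas="0 0.01 0 0 0; 0 0.01 0 0 0; 0 0.01 0 0 0; 0 0.01 0 0 0; 0 0.01 0 0 0; 0 0.01 0 0 0; 0 0 0 0 0")

```text
t: 33.5
tool_pos: [0.5536, -0.0341, 0.1379]
ee_rot: [-0.0, -0.0, 1.0, 0.0]
force: [0.7, 1.2, 0.1]
width: 0.009
gripper_force: 0.0
```

Run:
```python
from h import *
s=r.observe(); print(s['tool_pos'],s['force']); b=save('side','s8'); d=b[100:280,270:450]
cv2.imwrite('pics/c8.png',cv2.resize(d,(450,450),interpolation=cv2.INTER_CUBIC)[:,:,::-1])
```

```text
[ 0.55362957 -0.0340913   0.13788245] [0.70458233 1.24954041 0.05088781]
```

View pics/c8.png

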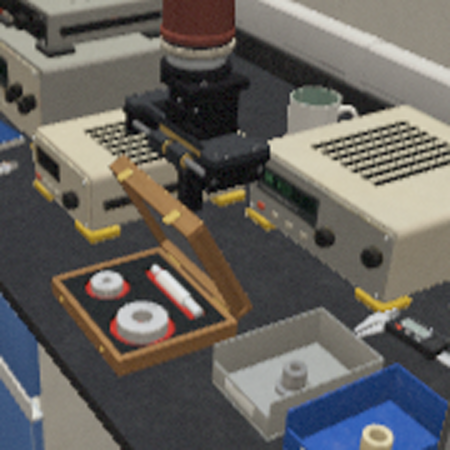

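The lid is tipping forward past upright, with its top edge at (120–175, 165–215) and the fingers behind it. I'll keep pulling.

>>> send_rows(deltas="0 0.012 0 0 0; 0 0.012 0 0 0; 0 0.012 0 0 0; 0 0.012 0 0 0; 0 0.012 0 0 0; 0 0 0 0 0; 0 0 0 0 0; 0 0 0 0 0; 0 0 0 0 0")

```text
t: 34.67
tool_pos: [0.4947, -0.0342, 0.138]
ee_rot: [-0.0, -0.0, 1.0, 0.0]
force: [-0.1, -0.5, -0.3]
width: 0.003
gripper_force: 0.0
```

Run:
```python
from h import *
s=r.observe(); print(s['tool_pos'],s['force']); b=save('side','s9'); d=b[100:280,270:450]
cv2.imwrite('pics/c9.png',cv2.resize(d,(450,450),interpolation=cv2.INTER_CUBIC)[:,:,::-1])
```

```text
[ 0.49474796 -0.03415543  0.13801434] [-0.13118608 -0.5453187  -0.32382297]
```

View pics/c9.png

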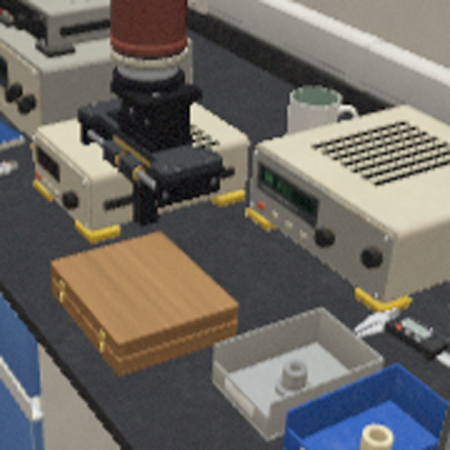

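The lid looks shut. I'll raise the arm, check the lid's corners against the predicted shut position, and hand in if they match.

>>> send_rows(deltas="0 0 0 -0.05 0; 0 0 0 -0.05 0; 0 0 0 0 0; 0 0 0 0 0; 0 0 0 0 0; 0 0 0 0 0")

```text
t: 35.48
tool_pos: [0.4938, -0.034, 0.2366]
ee_rot: [-0.001, -0.0, 1.0, 0.0]
force: [0.3, -1.0, -0.5]
width: 0.005
gripper_force: 0.0
```

Run:
```python
from h import *
b=save('side','s10'); d=cv2.resize(b[190:260,280:370],(900,700),interpolation=cv2.INTER_CUBIC)[:,:,::-1].copy()
# shut lid: front top (z .048), seam (z .024), bottom at the case's front corners
L=np.array([.468,-.075]);ey=np.array([.0023,.09]);ey/=np.linalg.norm(ey);ex=np.array([ey[1],-ey[0]])
for y in(-49,135):
  for z in(0,.024,.048):
    p=L-ex*.056+ey*y/1000; u=(proj('side',[*p,z])-[280,190]+.5)*10
    cv2.drawMarker(d,tuple(int(v) for v in u),(0,255,0),0,24,2)
cv2.imwrite('pics/c10.png',cv2.resize(d,(771,600)))
```

```text
(no output)
```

View pics/c10.png

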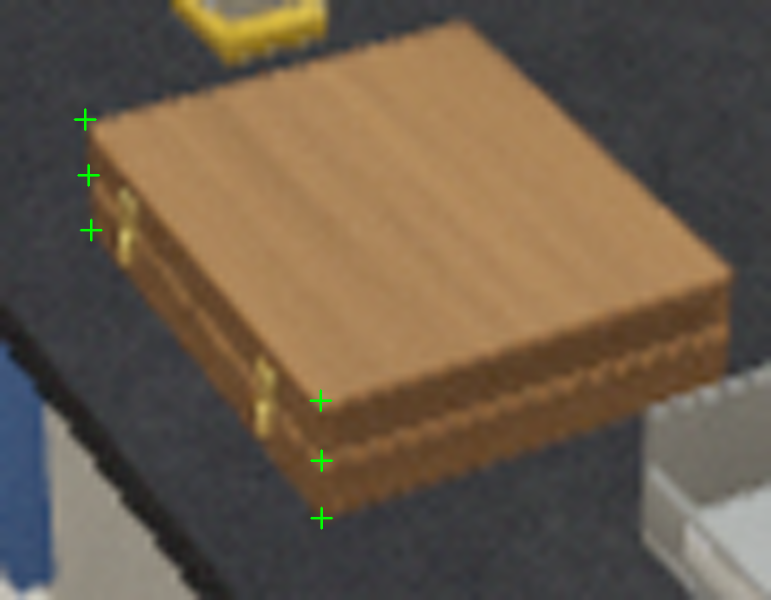

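The lid is fully shut: the seam and top edge meet the predicted shut corners at (320,400) and (320,460), with an even seam. Handing in.

```bash
python3 -c "from cell import r; print(r.hand_in())"
```

```text
the job is handed in; nothing more can be done
None
```

Job done and handed in after about 36 s of robot time: both ring gauges lie in their recesses under the fully shut lid, the brass bush is in the blue bin, the flanged steel bush is in the grey bin, and the micrometer was left where it lay.

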